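Lock the condiment rack on a street-food cart with its taper pin

TASK

Slide the condiment rack in along its rails until the hole in its lug lies over the hole in the fixed plate beneath, then take the tapered pin from its parking block and work it down through both holes until its collar sits flush on the lug, so that it draws the two into line, and let go. The lower hole is hidden and lies somewhat to one side of its marked place along the rails, so feel for it with the pin, moving rack and pin together, and press with steady hand force, never ramming the pin; leave the bottle, the jar and the cup alone.

Things in the scene. Friction and masses are not known exactly. Their poses are not given: they have to be found in the camera images.
- dock: Fixed grey rail frame on the cart deck, 340 mm long (its y), rails 55 mm high. Origin on the deck; z up. The rack slides along its y axis (opens to +y, closes to -y). It carries the fixed steel plate with the lower hole.
- eye_nominal (a point): Nominal place of the lower hole, on the top face of the fixed plate (8 mm thick, 47 mm of free space under it; in a dark housing 162 mm long in y, 65 mm in x, centred here). The real vertical hole, 15.5 mm diameter, is exact along x but lies up to 18 mm to either side along y, different each time, hidden by the lug and not measured; it cannot move.
- rack (a joint): How far the rack stands out, in m: 0 = lug hole at the nominal place of the lower hole, positive = pulled out along the dock's +y (up to 0.08), stops at -0.022. The rack (0.9 kg with two 160 mm pump jars) slides stiffly, about 4 N of friction, and stays where it is left; it moves only along y. A pin standing in its hole can drag it along.
- tab_grip (a point): Centre of the upright grab tab on the rack: aluminium, 40 mm wide (dock x), 14 mm thick (dock y), its top 20 mm above this point and the rack's deck 22 mm below it. 80 mm towards +y from the lug hole. Push it or pinch it across its thickness.
- lug_hole (a point): Centre of the hole in the rack's lug, on the lug's top face (64 mm above the deck). Plate 8 mm thick, vertical through hole of 15.5 mm diameter, slightly chamfered; the lug (185 mm along y) lies just over the fixed plate, whose top is 9 mm below this point. The jars stand 90 mm or more away from it towards +x.
- pin_grip (a point): Centre of the pin's grip, a cylinder of 20 mm diameter, on the pin's axis; z points up along the pin. Top of the pin 19 mm above, collar (26 mm diameter, 5 mm thick) from 18 to 23 mm below. Steel, 120 g, 92 mm long. At first it stands upright in a fixed white block 62 mm high (56 x 56 mm), its collar resting on the block; lift it at least 55 mm to clear the block.
- pin_collar (a point): Centre of the underside of the pin's collar, 23 mm below pin_grip. Below it: a straight shank of 14 mm diameter for 18 mm, then a taper over 32 mm down to a flat tip of 10 mm diameter; 50 mm from collar to tip.
- sauce_mid (a point): Yellow sauce bottle, 54 mm diameter, 150 mm tall, standing; point half-way up. Leave alone.
- spice_mid (a point): Clear jar with a green lid, 60 mm diameter, 75 mm tall, standing; point half-way up. Leave alone.
- cup_mid (a point): White open cup, 76 mm rim diameter, 85 mm tall, standing; point half-way up. Leave alone.

How it is judged (in metres and radians):
On the way, in this order (a step that is already met when the one before it is completed fails the run):
1. the rack is slid in to within 20 mm of its nominal place, the pin still parked (value of joint rack between -0.0205 and 0.0205 m and distance of pin_grip from where it was at the start of the episode below 0.03 m), for 0.2 s.
2. the pin is lifted out of its block, its tip clear (height (world z) of pin_collar above 0.112 m and value of joint rack below 0.023 m), for 0.1 s.
At the end, for the whole second after the job is handed in: The rack is in (within 20 mm of its nominal place, wherever the lower hole has drawn it); the pin stands upright (within 0.08 rad) through the lug and the plate beneath, its collar within 2 mm of the lug's top face and centred within 2.5 mm; released and at rest (z of pin_collar in the frame of lug_hole below 0.002 m and horizontal distance between pin_collar and lug_hole below 0.0025 m and angle between pin_grip's own z axis and vertical below 0.08 rad and value of joint rack between -0.0205 and 0.0205 m and linear speed of pin below 0.01 m/s); the robot touches nothing.
It fails at once if the pin is rammed: over 60 N between the pin and the rack frame (its plate and rack included) (contact force between pin and dock above 60 N).
It fails at once if the sauce is moved over 20 mm or tipped (distance of sauce_mid from where it was at the start of the episode above 0.02 m or angle between sauce_mid's own z axis and vertical above 0.3 rad).
It fails at once if the spice is moved over 20 mm or tipped (distance of spice_mid from where it was at the start of the episode above 0.02 m or angle between spice_mid's own z axis and vertical above 0.3 rad).
It fails at once if the cup is moved over 20 mm or tipped (distance of cup_mid from where it was at the start of the episode above 0.02 m or angle between cup_mid's own z axis and vertical above 0.3 rad).
It also fails if it takes over 72 s, if anything falls off the work surface, if the arm or the gripper's body presses on something with over 40 N, if the wrist force passes 120 N, or if a joint passes its speed limit or range.

ROBOT

A 6-joint arm with a two-finger parallel gripper is mounted at the origin on the work surface. World frame = base frame: x ahead of the robot, y to its left, z up, the work surface at z = 0. Lengths are in m, angles in degrees, forces in N, time in s.
With the tool pointing down it reaches from about 0.375 to 0.9 m from the base axis. Payload 3.1 kg.
Tool frame: the origin (TCP) lies at the very end of the fingers, on their centre line; the grasp point (between the pads) lies bot.grip_point_offset behind it (bot.grip_point_offset is the distance from the TCP to the grasp point, in m); z points along the fingers, y is the line along which they close (so a half turn about z gives the same grasp; the last joint's range is limited). The gripper opens to 87 mm and grips with 3 to 60 N. Pads are 19 mm wide; open, the fingers measure 117 mm over their backs; the gripper's body (75 mm by 190 mm) begins 51 mm behind the grasp point.
Start: joints at [-77.091, 30.224, 82.088, -0, 67.689, -10.227], TCP at [0.246, -0.575, 0.223] pointing down, gripper open.
Joint ranges: [-176.69, 176.69], [-43.24, 126.21], [12.49, 139.97], [-82, 262], [0, 151.66], [-163.58, 163.58]. Speed limits (degrees/s): [159.86, 159.86, 180, 180, 180, 180].

INTERFACE

Orientations are given as a 3x3 rotation matrix whose columns are the frame's x, y, z axes.
In Python, from rig import bot, viewer, ticket gives the robot as it stands.
- The arm moves only by the tool servo_tool, never from a script. Its argument "targets" is a list of rows, each an object with "offset": the shift along the tool's x, y, z in m, a list of three; "dr": the turn, a rotation vector about the tool's x, y, z in degrees, a list of three. In form: [{"offset": [x, y, z], "dr": [ax, ay, az]}, ...]. A call has 1 to 20 rows; each row is the pose to reach, as a shift and turn from the pose commanded when the call began, along the tool's axes at that moment; what a row does not reach only later rows make up. A row lasts 1/12 s, in which the tool goes at most 41.7 mm and 7.16 degrees, less where a joint would pass 70% of its speed; a pose out of reach is approached as far as the arm can. A call with a gripper value outside its range is refused whole. "gripper" is the gripper command: -1 is fully open, 1 is shut, values between are in proportion, set as the call begins (left out, the last holds). The fingers move at their own pace and stop on an object; the grip force is fixed at half the most. Time passes only in rows, so rows that repeat a pose let the fingers close. It gives the time, the measured TCP pose, the force, the opening and the grip force at its end, in the units of the state.
- bot.read_state(): the state, without advancing time (a new reading comes with each control period).
- viewer.capture(name): name is "scene" or "top" or "wrist"; returns a dict with "color" (384x512x3 uint8, red, green, blue), "camera_matrix" (3x3 intrinsics, pixels), "k1" (the pictures are not rectified: a ray, as slopes to the right and down, at radius r is drawn at 1 + k1 r^2 times it, then the intrinsics apply), "R" (3x3) and "t" (3): a world point X has camera coordinates R X + t. Camera axes: x right, y down, z forward; pixel columns grow to the right and rows downward; lengths in m; the calibration is good to about 2 mm. A picture is of the moment at which its call begins. There is no depth.
- ticket.hand_in(): hands the job in; it is judged then, once.
The state is a dict: "time_s": time; "joint_positions": joint angles; "qvel": joint speeds; "tau": joint torques, N m; "position": TCP position; "tcp_rot": TCP orientation; "force": force on the tool from outside, world axes, zero at the start; "moment": the same for the moment, N m; "opening": opening from 0.0 (shut) to 1.0 (fully open); "grasp_force": force on a finger pad.
Only numpy, scipy, OpenCV 4.12 (cv2) and the standard library are available. Lean on these libraries where they do the work, as an engineer would, in place of code of your own. Each camera call takes 0.05 s, during which the arm holds its last target. There are 200 camera calls.

## Working session

There is one attempt and no reset: what is moved stays moved. The work goes in short steps, Python scripts to look and compute and a tool call to move; the robot and the scene stay as the last step left them, time stands still between calls to the robot, and variables do not carry over. Pictures are saved under pics/ and viewed, at most 10 in all, crops included, and the job is handed in when it is done.

Besides the shell and the picture viewer there is one more tool, called as name([rows], argument=value, ...), one row to a line, values as JSON. servo_tool: Moves the arm, as the interface text tells. Its arguments: {"type":"object","properties":{"targets":{"type":"array"},"gripper":{"type":"number"}},"required":["targets"]}

```bash
mkdir -p pics; ls; python3 - <<'E'
from rig import bot,viewer
import cv2,numpy as np,pickle
s=bot.read_state();print(s,bot.grip_point_offset)
d={n:viewer.capture(n) for n in("scene","top","wrist")}
pickle.dump(d,open("c0.pkl","wb"))
for n in d:
  print(n,d[n]["camera_matrix"].tolist(),d[n]["k1"],np.round(-d[n]["R"].T@d[n]["t"],3))
im=np.hstack([d["scene"]["color"],d["top"]["color"]])
cv2.imwrite("pics/scene.png",cv2.resize(d["scene"]["color"][:,:,::-1],(800,600)))
cv2.imwrite("pics/top.png",cv2.resize(d["top"]["color"][:,:,::-1],(800,600)))
E
```

```text
pics
{'time_s': 0.0, 'joint_positions': array([-7.70922154e+01,  3.02800553e+01,  8.21546558e+01, -1.06928968e-03,
        6.76881342e+01, -1.02277807e+01]), 'qvel': array([ 0.01331817, -0.04939025, -0.07015372, -0.01942999,  0.04744033,
        0.05446916]), 'tau': array([ 2.44174225e-04, -4.40037918e+01, -1.76593155e+01,  6.32757484e-02,
        5.80548355e-02, -1.58522348e-04]), 'position': array([ 0.24542298, -0.57402258,  0.22156955]), 'tcp_rot': array([[ 9.19575083e-01,  3.92914013e-01, -4.95773004e-04],
       [ 3.92914157e-01, -9.19572789e-01,  2.08601729e-03],
       [ 3.63726060e-04, -2.11304575e-03, -9.99997701e-01]]), 'force': array([ 0.48220351, -0.70511651, -0.16709161]), 'moment': array([-0.01237545,  0.05043457,  0.01065241]), 'grasp_force': 0.0, 'opening': 0.9989691486173242} 0.0187
scene [[417.1429926795071, 0.0, 259.29230196350375], [0.0, 417.1429926795071, 184.98549409225558], [0.0, 0.0, 1.0]] -0.11988125348832841 [1.176 0.912 0.86 ]
top [[353.8022421775033, 0.0, 253.4574151519837], [0.0, 353.8022421775033, 191.70861792833685], [0.0, 0.0, 1.0]] -0.06308416398670919 [0.531 0.046 0.978]
wrist [[306.2298326814753, 0.0, 263.69771545487924], [0.0, 306.2298326814753, 195.31775047966028], [0.0, 0.0, 1.0]] -0.08139775807778965 [ 0.318 -0.543  0.384]
```

View pics/scene.png

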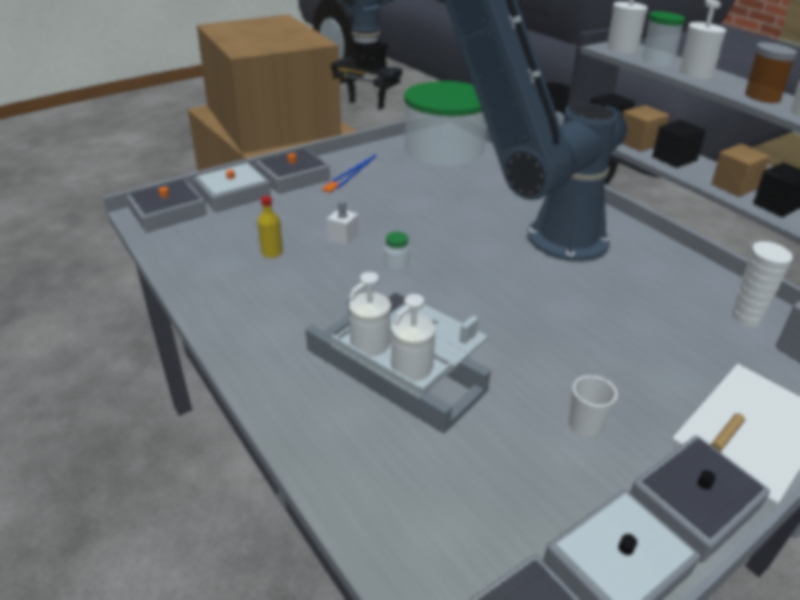

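View pics/top.png

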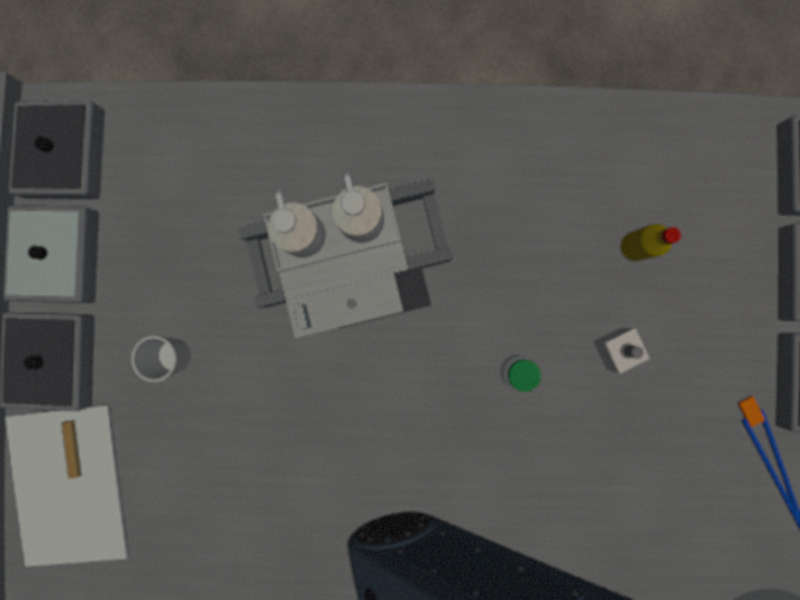

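The scene shows the rack centre-left with two pump jars. In the top view (800x600) the lug hole is at about (352,303), the tab at (302,315), the housing is the dark patch at right (412,290), and the pin in its block is at (632,350). The jar is at (523,375), the bottle at (650,242) and the cup at (155,358).

```bash
cat > h.py <<'E'
import numpy as np,cv2
def ray(c,uv):
    K=c["camera_matrix"];D=np.array([c["k1"],0,0,0,0.])
    p=cv2.undistortPointsIter(np.array([[uv]],float),K,D,None,None,(3,50,1e-10)) if 0 else cv2.undistortPoints(np.array([[uv]],float),K,D)
    d=c["R"].T@np.array([*p[0,0],1.]);return -c["R"].T@c["t"],d
def plane(c,uv,z):
    o,d=ray(c,uv);return o+d*(z-o[2])/d[2]
def proj(c,X):
    r,_=cv2.Rodrigues(c["R"]);return cv2.projectPoints(np.array([X],float),r,c["t"],c["camera_matrix"],np.array([c["k1"],0,0,0,0.]))[0][0,0]
E
python3 - <<'E'
import pickle
from h import *
d=pickle.load(open("c0.pkl","rb"));t=d["top"]
g=cv2.cvtColor(t["color"],cv2.COLOR_RGB2GRAY)
a=g[110:225,150:295]; b=g[200:245,375:425]
A=cv2.resize(a,None,fx=5,fy=5,interpolation=cv2.INTER_CUBIC)
A=cv2.convertScaleAbs(A,alpha=1.4)
cv2.imwrite("pics/rack.png",A)
# lug hole blob
w=g[186:203,216:234].astype(float);bg=np.median(w);m=np.clip(bg-15-w,0,None);ys,xs=np.mgrid[186:203,216:234]
hu=((m*xs).sum()/m.sum(),(m*ys).sum()/m.sum());print("hole",hu,plane(t,hu,.064))
for n,uv,z in(("tab",(193,202),.1),("pin",(632*.64,351*.64),.104),("sauce",(671*.64,235*.64),.15),("spice",(524*.64,375*.64),.075),("cup",(154*.64,358*.64),.085)):print(n,plane(t,uv,z))
print(np.array2string(g[212:236,392:418],max_line_width=200))
# edge lines of lug plate
e=cv2.createLineSegmentDetector().detect(g[110:225,150:295])[0][:,0]
for l in e:
  L=np.hypot(l[2]-l[0],l[3]-l[1])
  if L>25:
    p=plane(t,l[:2]+[150,110],.064);q=plane(t,l[2:]+[150,110],.064);v=q-p
    print(np.round(l+[150,110,150,110],1),np.round(p[:2],3),np.round(q[:2],3),round(np.degrees(np.arctan2(v[1],v[0]))%180,1))
E
```

```text
hole (np.float64(224.51295336787564), np.float64(193.78497409326425)) [0.54552469 0.14147113 0.064     ]
tab [0.52246938 0.21603254 0.1       ]
pin [ 0.47963416 -0.30987478  0.104     ]
sauce [ 0.65865481 -0.34865181  0.15      ]
spice [ 0.43482706 -0.14508168  0.075     ]
cup [0.44591883 0.46290073 0.085     ]
[[ 70  63  59  61  58  60  60  68  85 109 135 139 150 149 147 127 103  90  88  88  90  91  91  92  90  92]
 [ 63  61  60  61  59  69  85 108 133 144 149 149 148 149 148 142 118  97  90  91  94  89  93  92  93  92]
 [ 57  56  63  68  84 106 130 143 148 148 149 150 148 146 149 142 129 104  89  89  92  93  93  92  89  92]
 [ 60  65  86 104 129 142 148 149 147 148 146 145 146 144 149 148 141 117  95  91  88  89  91  91  89  91]
 [ 81 102 128 141 148 151 149 149 146 147 148 148 148 146 148 147 146 126 102  92  92  90  89  94  92  90]
 [128 142 149 148 149 148 147 147 149 146 148 147 147 146 148 148 148 139 116  95  86  89  92  92  91  90]
 [147 149 147 148 148 147 147 147 148 143 143 147 147 149 149 150 149 147 126 100  89  91  90  90  91  90]
 [149 148 147 147 149 149 144 136 129 
[... 1556 characters left out ...]
8  90  92]
 [ 60  75 115 142 150 148 147 149 146 146 147 145 139 127 115 100  94  90  90  89  90  90  91  91  91  90]
 [ 57  65  94 131 147 148 148 147 148 146 138 129 113 102  93  91  89  91  90  90  91  90  92  91  91  93]]
[260.1 169.8 247.1 117.1] [0.61  0.051] [0.747 0.088] 15.3
[178.4 174.3 187.9 215.4] [0.593 0.264] [0.487 0.235] 14.9
[189.1 215.6 255.4 198.6] [0.486 0.232] [0.535 0.061] 105.9
[167.1 155.6 174.3 185.6] [0.642 0.295] [0.563 0.273] 15.5
[171.4 185.7 163.9 154.5] [0.563 0.281] [0.644 0.304] 15.6
[277.7 159.5 270.  129.2] [0.638 0.006] [0.716 0.028] 15.5
[180.5 171.5 253.1 152.9] [0.601 0.258] [0.654 0.07 ] 105.7
[254.3 155.2 211.9 165.8] [0.647 0.067] [0.617 0.176] 105.4
```

View pics/rack.png

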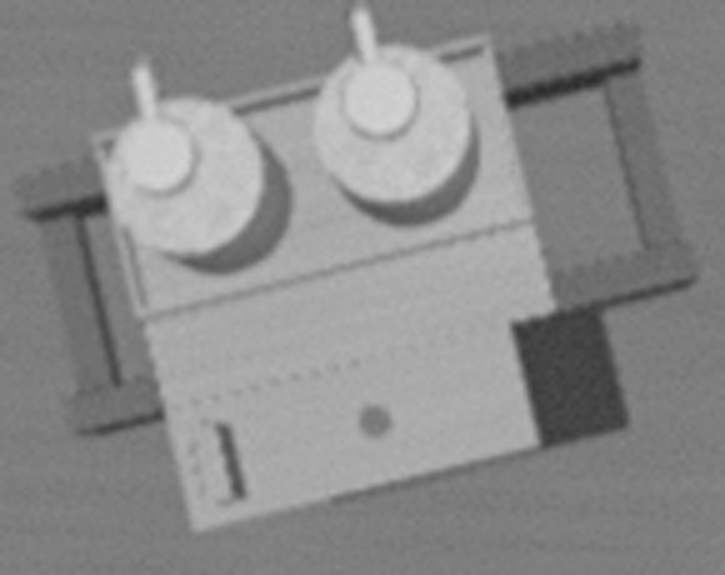

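The crop shows the lug hole at (375,421) and the tab slot at about (228,462). The housing's far edge is x≈605–628, and the dock yaw is about 15.5°.

```bash
cat >> h.py <<'E'
YAW=np.radians(15.5);DX=np.array([np.cos(YAW),np.sin(YAW),0]);DY=np.array([-np.sin(YAW),np.cos(YAW),0])
RT=np.c_[DX,-DY,[0,0,-1]]
def go(s,X):
    R=s["tcp_rot"];o=R.T@(np.array(X)-s["position"])
    dr=np.degrees(cv2.Rodrigues(R.T@RT)[0].ravel());print("offset",np.round(o,4),"dr",np.round(dr,2))
E
python3 - <<'E'
import pickle
from h import *
from rig import bot
d=pickle.load(open("c0.pkl","rb"));t=d["top"]
H=plane(t,(224.9,194.1),.064)
for uv in((605,310),(628,425)):
  for z in(.055,.064):
    p=plane(t,(uv[0]/5+150-.4,uv[1]/5+110-.4),z);print(z,p,"rack est",(H-p)@DY-.081,(H-p)@DX)
T=H+.08*DY;print(H,T)
for z in (.086,.106):print(proj(t,[T[0],T[1],z]))
P=np.array([.4796,-.3099,0]);print("pin rel",[ (P-H)@DX,(P-H)@DY])
go(bot.read_state(),[T[0],T[1],.2])
E
```

```text
0.055 [0.60662323 0.02339966 0.055     ] rack est 0.04832641577043427 -0.028359583460694872
0.064 [0.60588361 0.02362167 0.064     ] rack est 0.047914822331194554 -0.02770619082065286
0.055 [0.54685545 0.00997181 0.055     ] rack est 0.04529366217944479 0.03282290680864669
0.064 [0.54669859 0.01032474 0.064     ] rack est 0.044911638948235286 0.03287975280855091
[0.54473409 0.14044377 0.064     ] [0.52335502 0.2175342  0.064     ]
[193.48373576 201.61090043]
[191.94420102 201.63750697]
pin rel [np.float64(-0.18311433341284908), np.float64(-0.4165586375821858)]
offset [ 0.5666 -0.6188  0.023 ] dr [-0.09 -0.01  7.64]
```

servo_tool([
  {"offset":[0.5666,-0.6188,0.023],"dr":[0,0,7.6]},
  {"offset":[0.5666,-0.6188,0.023],"dr":[0,0,7.6]},
  {"offset":[0.5666,-0.6188,0.023],"dr":[0,0,7.6]},
  {"offset":[0.5666,-0.6188,0.023],"dr":[0,0,7.6]},
  {"offset":[0.5666,-0.6188,0.023],"dr":[0,0,7.6]},
  {"offset":[0.5666,-0.6188,0.023],"dr":[0,0,7.6]},
  {"offset":[0.5666,-0.6188,0.023],"dr":[0,0,7.6]},
  {"offset":[0.5666,-0.6188,0.023],"dr":[0,0,7.6]},
  {"offset":[0.5666,-0.6188,0.023],"dr":[0,0,7.6]},
  {"offset":[0.5666,-0.6188,0.023],"dr":[0,0,7.6]},
  {"offset":[0.5666,-0.6188,0.023],"dr":[0,0,7.6]},
  {"offset":[0.5666,-0.6188,0.023],"dr":[0,0,7.6]},
  {"offset":[0.5666,-0.6188,0.023],"dr":[0,0,7.6]},
  {"offset":[0.5666,-0.6188,0.023],"dr":[0,0,7.6]},
  {"offset":[0.5666,-0.6188,0.023],"dr":[0,0,7.6]},
  {"offset":[0.5666,-0.6188,0.023],"dr":[0,0,7.6]},
  {"offset":[0.5666,-0.6188,0.023],"dr":[0,0,7.6]},
  {"offset":[0.5666,-0.6188,0.023],"dr":[0,0,7.6]},
  {"offset":[0.5666,-0.6188,0.023],"dr":[0,0,7.6]},
  {"offset":[0.5666,-0.6188,0.023],"dr":[0,0,7.6]},
])

```text
time_s: 1.82
position: [0.5215, 0.2135, 0.1995]
tcp_rot: [[0.963, 0.268, -0.0], [0.268, -0.963, -0.0], [-0.001, 0.0, -1.0]]
force: [2.1, -1.2, 1.2]
opening: 1.003
grasp_force: 0.0
```

```bash
python3 - <<'E'
import pickle
from h import *
from rig import bot,viewer
w=viewer.capture("wrist");pickle.dump(w,open("w1.pkl","wb"))
cv2.imwrite("pics/w1.png",cv2.resize(w["color"][:,:,::-1],(800,600)))
H=np.array([.54473,.14044,.064]);T=H+.08*DY
go(bot.read_state(),[T[0],T[1],.2]);print(proj(w,H)*800/512,proj(w,T+[0,0,.042])*800/512)
E
```

```text
offset [-0.0023  0.0025 -0.0002] dr [-0.28 -0.42  0.25]
[531.02415282 286.57177734] [406.13871996 305.13356206]
```

View pics/w1.png

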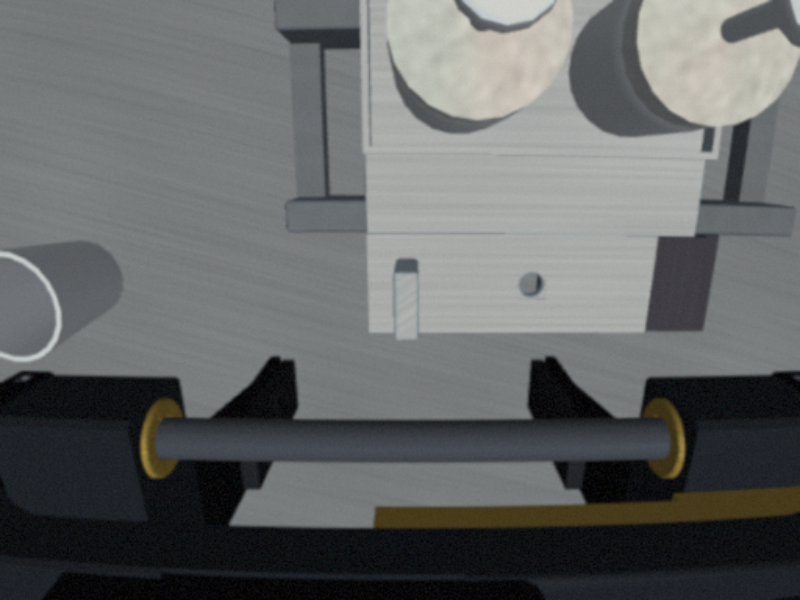

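The wrist view confirms the estimate. The hole is at (531,284) and the tab top at (406,305), as projected, and the plate edges run parallel to the image. Next I descend over the tab.

servo_tool([
  {"offset":[0,0,0.04],"dr":[0,0,0]},
  {"offset":[0,0,0.08],"dr":[0,0,0]},
  {"offset":[0,0,0.105],"dr":[0,0,0]},
  {"offset":[0,0,0.12],"dr":[0,0,0]},
  {"offset":[0,0,0.12],"dr":[0,0,0]},
  {"offset":[0,0,0.12],"dr":[0,0,0]},
])

```text
time_s: 2.37
position: [0.5209, 0.211, 0.0789]
tcp_rot: [[0.963, 0.268, -0.002], [0.268, -0.963, -0.0], [-0.002, -0.0, -1.0]]
force: [-0.1, -0.4, 0.2]
opening: 0.999
grasp_force: 0.0
```

servo_tool([
  {"offset":[0,0,0],"dr":[0,0,0]},
  {"offset":[0,0,0],"dr":[0,0,0]},
  {"offset":[0,0,0],"dr":[0,0,0]},
  {"offset":[0,0,0],"dr":[0,0,0]},
  {"offset":[0,0,0],"dr":[0,0,0]},
  {"offset":[0,0,0],"dr":[0,0,0]},
  {"offset":[0,0,0],"dr":[0,0,0]},
  {"offset":[0,0,0],"dr":[0,0,0]},
], gripper=1)

```text
time_s: 3.03
position: [0.5215, 0.2113, 0.0798]
tcp_rot: [[0.963, 0.268, 0.0], [0.268, -0.963, 0.0], [0.0, 0.0, -1.0]]
force: [0.3, -0.3, 0.8]
opening: 0.479
grasp_force: 0.0
```

servo_tool([
  {"offset":[0,0,0],"dr":[0,0,0]},
  {"offset":[0,0,0],"dr":[0,0,0]},
  {"offset":[0,0,0],"dr":[0,0,0]},
  {"offset":[0,0,0],"dr":[0,0,0]},
  {"offset":[0,0,0],"dr":[0,0,0]},
  {"offset":[0,0,0],"dr":[0,0,0]},
  {"offset":[0,0,0],"dr":[0,0,0]},
  {"offset":[0,0,0],"dr":[0,0,0]},
  {"offset":[0,0,0],"dr":[0,0,0]},
  {"offset":[0,0,0],"dr":[0,0,0]},
], gripper=1)

```text
time_s: 3.87
position: [0.5214, 0.2114, 0.0797]
tcp_rot: [[0.963, 0.268, -0.0], [0.268, -0.963, 0.0], [-0.0, -0.0, -1.0]]
force: [-0.2, 4.9, -1.3]
opening: 0.154
grasp_force: 30.0
```

servo_tool([
  {"offset":[0,0.01,0],"dr":[0,0,0]},
  {"offset":[0,0.02,0],"dr":[0,0,0]},
  {"offset":[0,0.03,0],"dr":[0,0,0]},
  {"offset":[0,0.04,0],"dr":[0,0,0]},
  {"offset":[0,0.04,0],"dr":[0,0,0]},
  {"offset":[0,0.04,0],"dr":[0,0,0]},
  {"offset":[0,0.04,0],"dr":[0,0,0]},
  {"offset":[0,0.045,0],"dr":[0,0,0]},
  {"offset":[0,0.05,0],"dr":[0,0,0]},
  {"offset":[0,0.055,0],"dr":[0,0,0]},
  {"offset":[0,0.056,0],"dr":[0,0,0]},
  {"offset":[0,0.056,0],"dr":[0,0,0]},
])

```text
time_s: 4.87
position: [0.5365, 0.1571, 0.0797]
tcp_rot: [[0.963, 0.268, -0.0], [0.268, -0.963, -0.0], [-0.0, -0.0, -1.0]]
force: [-0.2, 2.9, -1.3]
opening: 0.162
grasp_force: 30.0
```

servo_tool([
  {"offset":[0,0,0],"dr":[0,0,0]},
  {"offset":[0,0,0],"dr":[0,0,0]},
  {"offset":[0,0,0],"dr":[0,0,0]},
  {"offset":[0,0,0],"dr":[0,0,0]},
], gripper=-0.4)

```text
time_s: 5.2
position: [0.5368, 0.1571, 0.0799]
tcp_rot: [[0.963, 0.268, 0.001], [0.268, -0.963, -0.0], [0.0, 0.001, -1.0]]
force: [0.4, -0.4, 0.6]
opening: 0.379
grasp_force: 0.0
```

servo_tool([
  {"offset":[0,0,-0.04],"dr":[0,0,0]},
  {"offset":[0,0,-0.08],"dr":[0,0,0]},
  {"offset":[0,0,-0.12],"dr":[0,0,0]},
  {"offset":[0,0,-0.12],"dr":[0,0,0]},
  {"offset":[0,0,-0.12],"dr":[0,0,0]},
])

```text
time_s: 5.62
position: [0.5385, 0.1574, 0.2027]
tcp_rot: [[0.963, 0.268, 0.007], [0.268, -0.963, 0.0], [0.007, 0.002, -1.0]]
force: [-0.5, -0.1, -0.1]
opening: 0.677
grasp_force: 0.0
```

```bash
python3 - <<'E'
import pickle
from h import *
from rig import bot,viewer
w=viewer.capture("wrist");pickle.dump(w,open("w2.pkl","wb"))
cv2.imwrite("pics/w2.png",cv2.resize(w["color"][:,:,::-1],(800,600)))
s=bot.read_state();print(s["position"],s["opening"],s["time_s"])
g=cv2.cvtColor(w["color"],cv2.COLOR_RGB2GRAY).astype(float)
H=np.array([.54473,.14044,.064])-.061*DY
u=proj(w,H);print(u*800/512)
x,y=np.round(u).astype(int);c=g[y-14:y+15,x-14:x+15];m=np.clip(np.median(c)-25-c,0,None);yy,xx=np.mgrid[y-14:y+15,x-14:x+15]
v=((m*xx).sum()/m.sum(),(m*yy).sum()/m.sum());print(np.array(v)*800/512,plane(w,v,.064),(plane(w,v,.064)-H)@DY)
P=np.array([.4796,-.3099,.18]);go(s,P)
E
```

```text
[0.53673456 0.15726037 0.20062804] 0.6888166319876469 5.6667
[532.82882762 288.80354236]
[534.112828   286.06476188] [0.56299887 0.08146119 0.064     ] -0.0007159173145686641
offset [-0.1803  0.4347  0.0206] dr [ 0.04 -0.11  0.04]
```

View pics/w2.png

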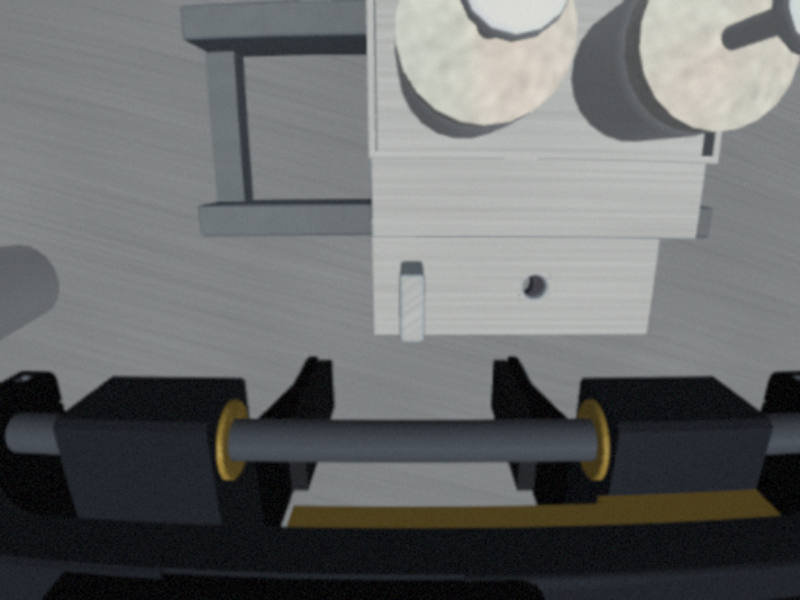

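The wrist view shows the rack slid in, with the lug hole at (534,286), which agrees with the estimate (rack ≈ -0.015). Next I hover short of the pin so the wrist camera sees it.

servo_tool([
  {"offset":[-0.24,0.4345,0],"dr":[0,0,0]},
  {"offset":[-0.24,0.4345,0],"dr":[0,0,0]},
  {"offset":[-0.24,0.4345,0],"dr":[0,0,0]},
  {"offset":[-0.24,0.4345,0],"dr":[0,0,0]},
  {"offset":[-0.24,0.4345,0],"dr":[0,0,0]},
  {"offset":[-0.24,0.4345,0],"dr":[0,0,0]},
  {"offset":[-0.24,0.4345,0],"dr":[0,0,0]},
  {"offset":[-0.24,0.4345,0],"dr":[0,0,0]},
  {"offset":[-0.24,0.4345,0],"dr":[0,0,0]},
  {"offset":[-0.24,0.4345,0],"dr":[0,0,0]},
  {"offset":[-0.24,0.4345,0],"dr":[0,0,0]},
  {"offset":[-0.24,0.4345,0],"dr":[0,0,0]},
  {"offset":[-0.24,0.4345,0],"dr":[0,0,0]},
  {"offset":[-0.24,0.4345,0],"dr":[0,0,0]},
  {"offset":[-0.24,0.4345,0],"dr":[0,0,0]},
])

```text
time_s: 6.92
position: [0.4204, -0.3241, 0.198]
tcp_rot: [[0.964, 0.267, -0.003], [0.267, -0.964, 0.004], [-0.002, -0.005, -1.0]]
force: [-0.9, 0.6, 0.3]
opening: 0.702
grasp_force: 0.0
```

```bash
python3 - <<'E'
import pickle
from h import *
from rig import bot,viewer
w=viewer.capture("wrist");pickle.dump(w,open("w3.pkl","wb"))
cv2.imwrite("pics/w3.png",cv2.resize(w["color"][:,:,::-1],(800,600)))
s=bot.read_state();print(s["position"],s["time_s"])
print(proj(w,[.4796,-.3099,.104])*800/512)
w2=pickle.load(open("w2.pkl","rb"));print(cv2.cvtColor(w2["color"],cv2.COLOR_RGB2GRAY)[172:196,330:356])
E
```

```text
[ 0.42083178 -0.32355409  0.19832038] 6.9667
[417.0162686  198.92727648]
[[179 181 180 179 179 179 177 178 177 178 179 177 178 177 176 179 179 174
  177 180 178 176 180 182 179 178]
 [179 180 178 178 178 180 179 178 178 179 178 179 181 180 178 180 176 178
  180 180 179 178 180 178 180 177]
 [179 181 180 179 180 178 179 179 179 180 179 180 179 179 180 181 180 182
  183 181 179 179 176 182 178 183]
 [181 182 183 182 183 182 184 183 181 176 170 161 159 160 166 171 178 183
  183 184 182 175 175 182 182 184]
 [181 183 178 181 181 181 178 174 164 145 123 114 104 114 127 138 156 171
  178 183 180 174 171 181 182 179]
 [179 176 176 170 174 177 173 160 126  89  69  75  70  74  80  94 119 144
  163 174 174 175 173 177 180 179]
 [178 175 176 170 177 172 156 144 116  62  48  65  75  67  68  71  91 116
  145 161 170 173 176 178 177 177]
 [181 181 178 176 171 161 142 134 115  63  42  65  74  70  67  65  71  93
  123 152 173 178 180 182 179 180]
 [180 179 179 175 170 149 135 131 113  58  41  56  71  68  68  65  68  80
  106 145 169 180 183 181 182 181]
 [182 182 180 173 161 140 133 123  97  49  42 
[... 889 characters left out ...]
15 134 156
  172 182 183 183 184 185 184 185]
 [181 178 178 181 181 180 170 157 140 123 114 113 116 123 132 147 161 172
  178 177 177 180 180 182 184 179]
 [177 177 175 177 179 178 176 171 166 159 156 153 157 158 161 170 173 179
  179 178 178 178 180 181 179 179]
 [181 176 172 175 180 181 180 182 180 178 175 176 176 177 175 179 183 179
  182 179 180 181 179 180 183 180]
 [183 181 179 183 181 183 182 182 182 180 184 181 181 184 184 182 181 181
  180 182 181 182 182 184 181 184]
 [183 182 185 183 185 182 181 183 185 181 181 182 182 183 182 185 185 182
  185 184 182 185 184 183 183 183]
 [180 181 180 181 181 180 179 181 181 180 180 179 182 181 180 179 181 180
  180 180 183 182 181 186 181 179]]
```

View pics/w3.png

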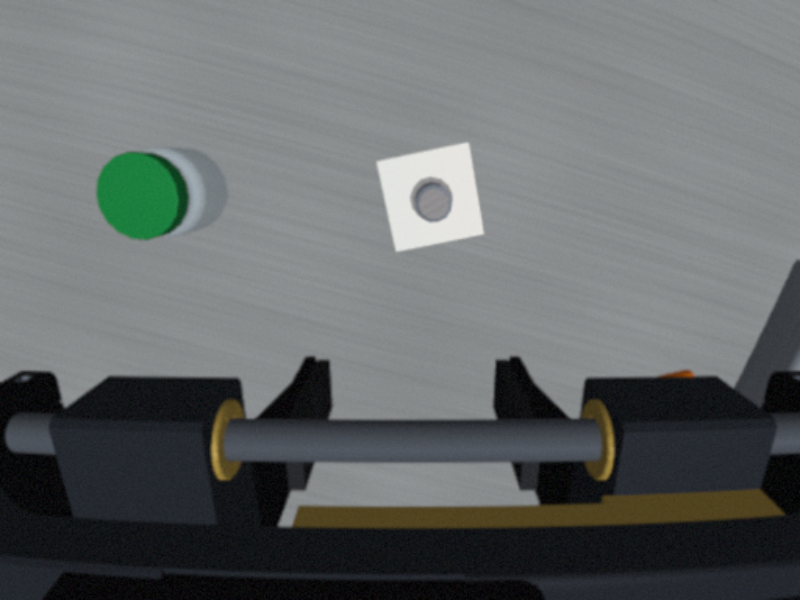

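The pin top is at (433,202) in its block, and the jar lid at (142,195), clear of the fingers. I take the wrist-based pin position.

```bash
python3 - <<'E'
import pickle
from h import *
from rig import bot
w=pickle.load(open("w3.pkl","rb"))
p=plane(w,(433*.64-.2,201.5*.64-.2),.104)
# block top corners at z=.062
q=np.mean([plane(w,(a*.64,b*.64),.062) for a,b in((377,160),(469,143),(484,234),(397,251))],0)
print(p,q);s=bot.read_state()
go(s,[p[0],p[1],.13]);go(s,[q[0],q[1],.13])
E
```

```text
[ 0.48068305 -0.31815152  0.104     ] [ 0.47969294 -0.3195073   0.062     ]
offset [0.0592 0.0111 0.0682] dr [-0.23  0.09  0.07]
offset [0.0579 0.0122 0.0682] dr [-0.23  0.09  0.07]
```

servo_tool([
  {"offset":[0.03,0.005,0.0],"dr":[0,0,0]},
  {"offset":[0.0585,0.009,0.03],"dr":[0,0,0]},
  {"offset":[0.0585,0.009,0.065],"dr":[0,0,0]},
  {"offset":[0.0585,0.009,0.07],"dr":[0,0,0]},
  {"offset":[0.0585,0.009,0.07],"dr":[0,0,0]},
  {"offset":[0.0585,0.009,0.07],"dr":[0,0,0]},
], gripper=-0.4)

```text
time_s: 7.47
position: [0.4801, -0.3172, 0.1299]
tcp_rot: [[0.963, 0.269, -0.001], [0.269, -0.963, 0.001], [-0.001, -0.002, -1.0]]
force: [-0.3, 0.1, 0.9]
opening: 0.701
grasp_force: 0.0
```

```bash
python3 - <<'E'
import pickle
from h import *
from rig import bot,viewer
w=viewer.capture("wrist")
cv2.imwrite("pics/w4.png",cv2.resize(w["color"][150:,100:420,::-1],None,fx=2.2,fy=2.2))
s=bot.read_state();print(s["position"],s["opening"])
go(s,[.4802,-.3188,.073]);
E
```

```text
[ 0.48060933 -0.31823737  0.13091185] 0.6981349330987974
offset [-0.0006  0.0004  0.0579] dr [ 0.05 -0.03  0.08]
```

View pics/w4.png

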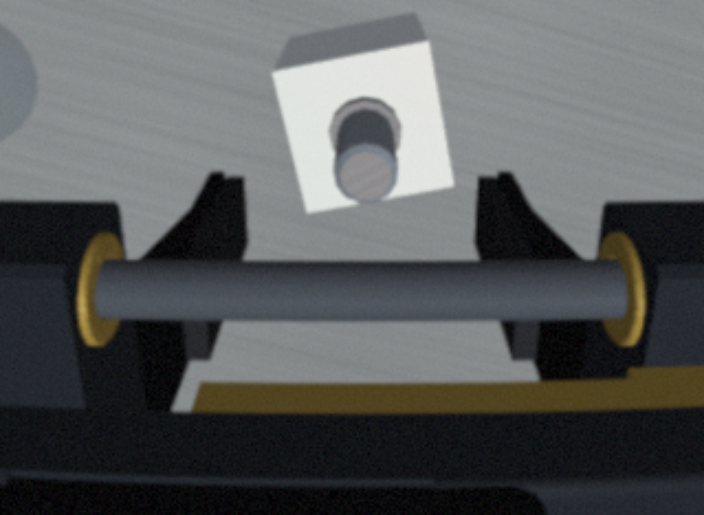

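The pin top at (366,172) sits midway between the fingertips (x 245 and 477). Next I descend and grip.

servo_tool([
  {"offset":[0,0,0.03],"dr":[0,0,0]},
  {"offset":[0,0,0.05],"dr":[0,0,0]},
  {"offset":[0,0,0.0575],"dr":[0,0,0]},
  {"offset":[0,0,0.0575],"dr":[0,0,0]},
  {"offset":[0,0,0.0575],"dr":[0,0,0]},
])

```text
time_s: 7.93
position: [0.4808, -0.3192, 0.0735]
tcp_rot: [[0.964, 0.267, 0.001], [0.267, -0.964, -0.001], [0.001, 0.002, -1.0]]
force: [0.0, 0.4, 0.1]
opening: 0.702
grasp_force: 0.0
```

servo_tool([
  {"offset":[0,0,0],"dr":[0,0,0]},
  {"offset":[0,0,0],"dr":[0,0,0]},
  {"offset":[0,0,0],"dr":[0,0,0]},
  {"offset":[0,0,0],"dr":[0,0,0]},
  {"offset":[0,0,0],"dr":[0,0,0]},
  {"offset":[0,0,0],"dr":[0,0,0]},
  {"offset":[0,0,0],"dr":[0,0,0]},
  {"offset":[0,0,0],"dr":[0,0,0]},
  {"offset":[0,0,0],"dr":[0,0,0]},
  {"offset":[0,0,0],"dr":[0,0,0]},
  {"offset":[0,0,0],"dr":[0,0,0]},
  {"offset":[0,0,0],"dr":[0,0,0]},
], gripper=1)

```text
time_s: 8.93
position: [0.4804, -0.3186, 0.0722]
tcp_rot: [[0.963, 0.268, 0.0], [0.268, -0.963, -0.0], [0.0, 0.0, -1.0]]
force: [-0.3, 0.7, -0.0]
opening: 0.219
grasp_force: 30.0
```

servo_tool([
  {"offset":[0,0,-0.02],"dr":[0,0,0]},
  {"offset":[0,0,-0.05],"dr":[0,0,0]},
  {"offset":[0,0,-0.085],"dr":[0,0,0]},
  {"offset":[0,0,-0.11],"dr":[0,0,0]},
  {"offset":[0,0,-0.11],"dr":[0,0,0]},
  {"offset":[0.04,-0.08,-0.11],"dr":[0,0,0]},
  {"offset":[0.186,-0.3637,-0.11],"dr":[0,0,0]},
  {"offset":[0.186,-0.3637,-0.11],"dr":[0,0,0]},
  {"offset":[0.186,-0.3637,-0.11],"dr":[0,0,0]},
  {"offset":[0.186,-0.3637,-0.11],"dr":[0,0,0]},
  {"offset":[0.186,-0.3637,-0.11],"dr":[0,0,0]},
  {"offset":[0.186,-0.3637,-0.11],"dr":[0,0,0]},
  {"offset":[0.186,-0.3637,-0.11],"dr":[0,0,0]},
  {"offset":[0.186,-0.3637,-0.11],"dr":[0,0,0]},
  {"offset":[0.186,-0.3637,-0.11],"dr":[0,0,0]},
  {"offset":[0.186,-0.3637,-0.11],"dr":[0,0,0]},
  {"offset":[0.186,-0.3637,-0.11],"dr":[0,0,0]},
  {"offset":[0.186,-0.3637,-0.11],"dr":[0,0,0]},
  {"offset":[0.186,-0.3637,-0.11],"dr":[0,0,0]},
  {"offset":[0.186,-0.3637,-0.11],"dr":[0,0,0]},
])

```text
time_s: 10.6
position: [0.5619, 0.0803, 0.1819]
tcp_rot: [[0.964, 0.266, -0.001], [0.266, -0.964, -0.0], [-0.001, -0.0, -1.0]]
force: [0.1, -0.2, -1.7]
opening: 0.22
grasp_force: 30.0
```

```bash
python3 - <<'E'
from h import *
from rig import bot,viewer
w=viewer.capture("wrist");sc=viewer.capture("scene")
s=bot.read_state();print(s["position"],s["force"]);T=s["position"]
a=w["color"][130:330,140:400,::-1];
u=proj(sc,[.5625,.0814,.1]);x,y=u.astype(int);b=sc["color"][y-50:y+50,x-65:x+65,::-1]
cv2.imwrite("pics/w5.png",np.hstack([cv2.resize(a,(400,308)),cv2.resize(b,(400,308),interpolation=cv2.INTER_CUBIC)]))
for n,X in(("hole",[.5625,.0814,.064]),("collar",[T[0],T[1],T[2]-.0105]),("tip",[T[0],T[1],T[2]-.0605])):
  print(n,(proj(w,X)-[140,130])*400/260,(proj(sc,X)-[x-65,y-50])*400/130)
E
```

```text
[0.56211112 0.08032596 0.18212214] [-0.76388227 -0.33585204 -0.46437669]
hole [188.86559645  92.02096711] [199.12764663 185.42897162]
collar [190.50417015 166.63025586] [201.56367509  96.6293164 ]
tip [190.43148551 124.47390112] [200.25995896 138.6591065 ]
```

View pics/w5.png

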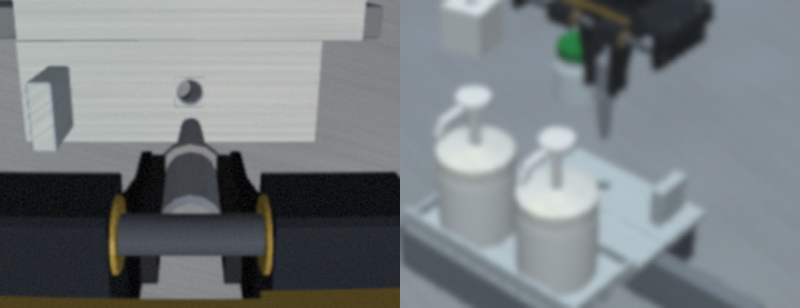

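The tip lines up with the lug hole to about 1 mm: in the wrist view the hole is at (189,91) and the tip at (191,120), and the scene view agrees. I lower the tip into the lug slowly.

servo_tool([
  {"offset":[0.0005,-0.001,0.025],"dr":[0,0,0]},
  {"offset":[0.0005,-0.001,0.045],"dr":[0,0,0]},
  {"offset":[0.0005,-0.001,0.052],"dr":[0,0,0]},
  {"offset":[0.0005,-0.001,0.055],"dr":[0,0,0]},
  {"offset":[0.0005,-0.001,0.057],"dr":[0,0,0]},
  {"offset":[0.0005,-0.001,0.059],"dr":[0,0,0]},
  {"offset":[0.0005,-0.001,0.06],"dr":[0,0,0]},
  {"offset":[0.0005,-0.001,0.06],"dr":[0,0,0]},
])

```text
time_s: 11.37
position: [0.5629, 0.0827, 0.1228]
tcp_rot: [[0.963, 0.268, 0.001], [0.268, -0.963, -0.0], [0.001, 0.0, -1.0]]
force: [-0.3, -0.2, -2.0]
opening: 0.22
grasp_force: 30.0
```

servo_tool([
  {"offset":[0,0,0.001],"dr":[0,0,0]},
  {"offset":[0,0,0.002],"dr":[0,0,0]},
  {"offset":[0,0,0.003],"dr":[0,0,0]},
  {"offset":[0,0,0.004],"dr":[0,0,0]},
  {"offset":[0,0,0.005],"dr":[0,0,0]},
  {"offset":[0,0,0.005],"dr":[0,0,0]},
])

```text
time_s: 11.87
position: [0.5622, 0.0828, 0.117]
tcp_rot: [[0.963, 0.268, -0.001], [0.268, -0.963, 0.0], [-0.0, -0.0, -1.0]]
force: [-0.5, -0.1, -0.3]
opening: 0.216
grasp_force: 30.0
```

servo_tool([
  {"offset":[0,0,0.001],"dr":[0,0,0]},
  {"offset":[0,0,0.002],"dr":[0,0,0]},
  {"offset":[0,0,0.003],"dr":[0,0,0]},
  {"offset":[0,0,0.003],"dr":[0,0,0]},
])

```text
time_s: 12.2
position: [0.563, 0.0829, 0.1152]
tcp_rot: [[0.963, 0.268, 0.001], [0.268, -0.963, 0.0], [0.001, 0.0, -1.0]]
force: [0.0, 0.2, 4.6]
opening: 0.217
grasp_force: 30.0
```

servo_tool([
  {"offset":[0,-0.001,0.0005],"dr":[0,0,0]},
  {"offset":[0,-0.002,0.001],"dr":[0,0,0]},
  {"offset":[0,-0.003,0.001],"dr":[0,0,0]},
  {"offset":[0,-0.004,0.001],"dr":[0,0,0]},
  {"offset":[0,-0.005,0.001],"dr":[0,0,0]},
  {"offset":[0,-0.005,0.001],"dr":[0,0,0]},
])

```text
time_s: 12.7
position: [0.563, 0.0854, 0.1149]
tcp_rot: [[0.963, 0.27, 0.004], [0.27, -0.963, -0.004], [0.003, 0.006, -1.0]]
force: [-0.2, -6.3, 6.3]
opening: 0.221
grasp_force: 30.2
```

servo_tool([
  {"offset":[0,-0.001,0],"dr":[0,0,0]},
  {"offset":[0,-0.002,0],"dr":[0,0,0]},
  {"offset":[0,-0.003,0],"dr":[0,0,0]},
  {"offset":[0,-0.004,0],"dr":[0,0,0]},
  {"offset":[0,-0.004,0],"dr":[0,0,0]},
])

```text
time_s: 13.12
position: [0.5612, 0.0905, 0.1139]
tcp_rot: [[0.963, 0.268, 0.003], [0.268, -0.963, -0.002], [0.002, 0.002, -1.0]]
force: [0.9, -4.9, 1.4]
opening: 0.217
grasp_force: 30.1
```

The normal force fell and z dropped, so the tip may have found the lower hole. I probe downward.

servo_tool([
  {"offset":[0,0,0.001],"dr":[0,0,0]},
  {"offset":[0,0,0.002],"dr":[0,0,0]},
  {"offset":[0,0,0.002],"dr":[0,0,0]},
])

```text
time_s: 13.37
position: [0.5606, 0.0913, 0.1112]
tcp_rot: [[0.963, 0.268, 0.001], [0.268, -0.963, -0.0], [0.001, 0.001, -1.0]]
force: [1.2, -4.1, 1.3]
opening: 0.222
grasp_force: 30.1
```

It dropped in: the tip is 4 mm below the plate top with little force. I continue down gently.

servo_tool([
  {"offset":[0,0,0.001],"dr":[0,0,0]},
  {"offset":[0,0,0.002],"dr":[0,0,0]},
  {"offset":[0,0,0.003],"dr":[0,0,0]},
  {"offset":[0,0,0.004],"dr":[0,0,0]},
  {"offset":[0,0,0.005],"dr":[0,0,0]},
  {"offset":[0,0,0.006],"dr":[0,0,0]},
  {"offset":[0,0,0.006],"dr":[0,0,0]},
])

```text
time_s: 13.95
position: [0.5603, 0.0912, 0.1051]
tcp_rot: [[0.963, 0.268, 0.001], [0.268, -0.963, -0.0], [0.0, 0.001, -1.0]]
force: [2.1, -4.0, 1.2]
opening: 0.221
grasp_force: 30.1
```

servo_tool([
  {"offset":[0,0,0.001],"dr":[0,0,0]},
  {"offset":[0,0,0.002],"dr":[0,0,0]},
  {"offset":[0,0,0.003],"dr":[0,0,0]},
  {"offset":[0,0,0.004],"dr":[0,0,0]},
  {"offset":[0,0,0.005],"dr":[0,0,0]},
  {"offset":[0,0,0.006],"dr":[0,0,0]},
  {"offset":[0,0,0.007],"dr":[0,0,0]},
  {"offset":[0,0,0.008],"dr":[0,0,0]},
  {"offset":[0,0,0.008],"dr":[0,0,0]},
])

```text
time_s: 14.7
position: [0.5606, 0.0909, 0.0973]
tcp_rot: [[0.963, 0.268, 0.001], [0.268, -0.963, -0.001], [0.001, 0.001, -1.0]]
force: [2.3, -6.2, 2.3]
opening: 0.216
grasp_force: 30.1
```

servo_tool([
  {"offset":[0.0005,0.0008,0.001],"dr":[0,0,0]},
  {"offset":[0.0005,0.0015,0.002],"dr":[0,0,0]},
  {"offset":[0.0005,0.0015,0.003],"dr":[0,0,0]},
  {"offset":[0.0005,0.0015,0.004],"dr":[0,0,0]},
  {"offset":[0.0005,0.0015,0.005],"dr":[0,0,0]},
  {"offset":[0.0005,0.0015,0.006],"dr":[0,0,0]},
  {"offset":[0.0005,0.0015,0.006],"dr":[0,0,0]},
])

```text
time_s: 15.28
position: [0.5608, 0.0902, 0.0909]
tcp_rot: [[0.963, 0.268, -0.0], [0.268, -0.963, -0.0], [-0.0, -0.0, -1.0]]
force: [1.1, -3.9, 0.8]
opening: 0.222
grasp_force: 30.0
```

servo_tool([
  {"offset":[0.0003,0.0008,0.001],"dr":[0,0,0]},
  {"offset":[0.0003,0.001,0.002],"dr":[0,0,0]},
  {"offset":[0.0003,0.001,0.003],"dr":[0,0,0]},
  {"offset":[0.0003,0.001,0.004],"dr":[0,0,0]},
  {"offset":[0.0003,0.001,0.005],"dr":[0,0,0]},
  {"offset":[0.0003,0.001,0.006],"dr":[0,0,0]},
  {"offset":[0.0003,0.001,0.006],"dr":[0,0,0]},
])

```text
time_s: 15.87
position: [0.561, 0.0895, 0.0848]
tcp_rot: [[0.963, 0.268, -0.001], [0.268, -0.963, 0.0], [-0.001, -0.001, -1.0]]
force: [0.9, -2.0, -0.1]
opening: 0.221
grasp_force: 30.0
```

servo_tool([
  {"offset":[0.0003,0.0005,0.001],"dr":[0,0,0]},
  {"offset":[0.0003,0.0005,0.002],"dr":[0,0,0]},
  {"offset":[0.0003,0.0005,0.003],"dr":[0,0,0]},
  {"offset":[0.0003,0.0005,0.004],"dr":[0,0,0]},
  {"offset":[0.0003,0.0005,0.005],"dr":[0,0,0]},
  {"offset":[0.0003,0.0005,0.006],"dr":[0,0,0]},
  {"offset":[0.0003,0.0005,0.007],"dr":[0,0,0]},
  {"offset":[0.0003,0.0005,0.007],"dr":[0,0,0]},
])

```text
time_s: 16.53
position: [0.5617, 0.0889, 0.078]
tcp_rot: [[0.963, 0.268, -0.001], [0.268, -0.963, 0.0], [-0.001, -0.0, -1.0]]
force: [0.2, 0.2, -1.1]
opening: 0.215
grasp_force: 30.0
```

Forces are near zero. Next come the last few millimetres to the collar seat (TCP ≈ 0.0745).

servo_tool([
  {"offset":[0,0,0.001],"dr":[0,0,0]},
  {"offset":[0,0,0.002],"dr":[0,0,0]},
  {"offset":[0,0,0.003],"dr":[0,0,0]},
  {"offset":[0,0,0.0035],"dr":[0,0,0]},
  {"offset":[0,0,0.004],"dr":[0,0,0]},
  {"offset":[0,0,0.0045],"dr":[0,0,0]},
  {"offset":[0,0,0.0045],"dr":[0,0,0]},
])

```text
time_s: 17.12
position: [0.5618, 0.0888, 0.0742]
tcp_rot: [[0.963, 0.268, 0.0], [0.268, -0.963, -0.0], [0.0, 0.0, -1.0]]
force: [-1.0, -1.6, 3.5]
opening: 0.22
grasp_force: 30.0
```

servo_tool([
  {"offset":[0,0,0.0005],"dr":[0,0,0]},
  {"offset":[0,0,0.001],"dr":[0,0,0]},
  {"offset":[0,0,0.001],"dr":[0,0,0]},
])

```text
time_s: 17.37
position: [0.5619, 0.0888, 0.0741]
tcp_rot: [[0.963, 0.268, 0.0], [0.268, -0.963, -0.0], [0.0, 0.0, -1.0]]
force: [-3.9, 0.4, 9.4]
opening: 0.223
grasp_force: 30.0
```

servo_tool([
  {"offset":[0,0,-0.0005],"dr":[0,0,0]},
  {"offset":[0,0,-0.001],"dr":[0,0,0]},
  {"offset":[0,0,-0.001],"dr":[0,0,0]},
  {"offset":[0,0,-0.001],"dr":[0,0,0]},
  {"offset":[0,0,-0.001],"dr":[0,0,0]},
], gripper=-0.2)

```text
time_s: 17.78
position: [0.5619, 0.0888, 0.0734]
tcp_rot: [[0.963, 0.268, -0.0], [0.268, -0.963, 0.0], [-0.0, -0.0, -1.0]]
force: [0.6, 0.0, -0.2]
opening: 0.515
grasp_force: 0.0
```

Contact was firm at TCP 0.0741, so the collar is seated. I retract and check.

servo_tool([
  {"offset":[0,0,-0.01],"dr":[0,0,0]},
  {"offset":[0,0,-0.04],"dr":[0,0,0]},
  {"offset":[0,0,-0.08],"dr":[0,0,0]},
  {"offset":[-0.03,0,-0.11],"dr":[0,0,0]},
  {"offset":[-0.04,0,-0.12],"dr":[0,0,0]},
  {"offset":[-0.04,0,-0.12],"dr":[0,0,0]},
  {"offset":[-0.04,0,-0.12],"dr":[0,0,0]},
])

```text
time_s: 18.37
position: [0.5238, 0.0781, 0.1948]
tcp_rot: [[0.964, 0.267, 0.003], [0.267, -0.964, -0.0], [0.003, 0.001, -1.0]]
force: [0.3, -0.3, -0.4]
opening: 0.599
grasp_force: 0.0
```

```bash
python3 - <<'E'
from h import *
from rig import bot,viewer
w=viewer.capture("wrist");sc=viewer.capture("scene")
a=w["color"][40:290,140:400,::-1]
x,y=proj(sc,[.5619,.0888,.08]).astype(int);b=sc["color"][y-50:y+50,x-65:x+65,::-1]
cv2.imwrite("pics/w6.png",np.hstack([cv2.resize(a,(400,385)),cv2.resize(b,(400,385),interpolation=cv2.INTER_CUBIC)]))
f=lambda X:(proj(w,X)-[140,40])*400/260
print("top",f([.5619,.0888,.106]),"collar",f([.5619,.0888,.069]),bot.read_state()["position"])
E
```

```text
top [190.14352111 176.02737076] collar [190.09265364 166.60365766] [0.52372668 0.07819962 0.19308634]
```

View pics/w6.png

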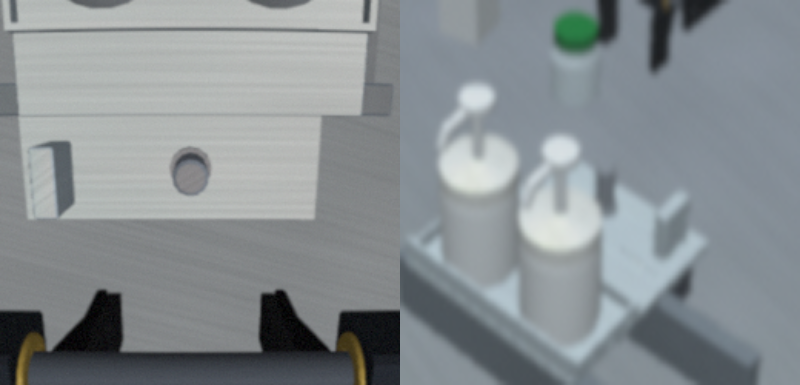

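The pin stands upright with its collar on the lug, the top at (190,172) and the collar at (190,167). The gripper is clear, so I hand in.

```bash
python3 -c "
from rig import ticket
print(ticket.hand_in())"
```

```text
the job is handed in; nothing more can be done
None
```

The job is handed in at about 18 s of the 72 s: the rack is in (about 9 mm past nominal by my estimate), and the pin is through both holes, collar seated on the lug and released. No verdict came back.

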